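# Fish the long ruler out of the desk organiser

### The arm

A 6-joint arm with a two-finger parallel gripper is mounted at the origin on the work surface; the furniture and walls round the work are solid. World frame = base frame: x ahead of the robot, y to its left, z up, the work surface at z = 0. Lengths are in m, angles in degrees, forces in N, time in s.
With the tool pointing down it reaches from about 0.35 to 0.875 m from the base axis. Payload 4.2 kg.
Tool frame: the origin (TCP) lies between the finger pads; the fingertips stand 17 mm ahead of it and the grasp point (between the pads) lies 2 mm behind it; z points along the fingers, y is the line along which they close (so a half turn about z gives the same grasp; the last joint's range is limited). The gripper opens to 87 mm and grips with 3 to 60 N. Pads are 19 mm wide; open, the fingers measure 117 mm over their backs; the gripper's body (75 mm by 190 mm) begins 51 mm behind the grasp point.
Start: joints at [-54.225, 22.042, 0.453, 0, -68.411, -14.817], TCP at [0.224, -0.584, 0.24] pointing down, gripper open.
Joint ranges: [-179.83, 179.83], [-69.29, 118.12], [-61.27, 80.66], [-181.25, 117.63], [-171.15, -9.14], [-177.46, 177.46]. Speed limits (degrees/s): [159.86, 159.86, 180, 180, 180, 180].

### API

Orientations are given as a 3x3 rotation matrix whose columns are the frame's x, y, z axes.
In Python, from station import r gives the robot as it stands.
- The arm moves only by the tool servo_tool, never from a script. Its argument "targets" is a list of rows, each a list of 5 numbers: the shift along the world's x, y, z in units of 30 mm (1.0 is 30 mm), then the turn about the world's z in rad, then the finger opening in mm, from 0 to 87. In form: [[x, y, z, turn, gripper], ...]. A call has exactly 5 rows; each row is the pose to reach, as a shift and turn from the pose commanded when the call began; what a row does not reach only later rows make up. A row lasts 1/12 s, in which the tool goes at most 41.7 mm and 7.16 degrees, less where a joint would pass 70% of its speed; a pose out of reach is approached as far as the arm can. A call with a gripper value outside its range is refused whole. The fingers move at their own pace and stop on an object; the grip force is fixed at half the most. Time passes only in rows, so rows that repeat a pose let the fingers close, or fill a call up. It gives the time, the measured TCP pose, the force, the opening and the grip force at its end, in the units of the state.
- r.sense(): the state, without advancing time (a new reading comes with each control period).
- r.capture(name): name is "scene" or "top"; returns a dict with "pixels" (480x640x3 uint8, red, green, blue), "fx", "fy", "cx", "cy" (pixels), "world_from_camera" (4x4, takes a point from camera to world coordinates). Camera axes: x right, y down, z forward; pixel columns grow to the right and rows downward; lengths in m; the calibration is good to about 2 mm. A picture is of the moment at which its call begins. There is no depth.
- r.finish_job(): hands the job in; it is judged then, once.
The state is a dict: "time_s": time; "joints": joint angles; "joint_velocities": joint speeds; "effort": joint torques, N m; "tcp_pos": TCP position; "ee_rot": TCP orientation; "wrist_force": force on the tool from outside, world axes, zero at the start; "moment": the same for the moment, N m; "gripper_width": opening from 0.0 (shut) to 1.0 (fully open); "gripper_force": force on a finger pad.
Only numpy, scipy, OpenCV 4.12 (cv2) and the standard library are available. Lean on these libraries where they do the work, as an engineer would, in place of code of your own. Each camera call takes 0.05 s, during which the arm holds its last target. There are 200 camera calls.

### The job

Lift the wooden lid panel off the dark organiser, lean it at a slope against the walnut box (knob side up, lower edge on the desk) and let go of it. Then fetch out the ruler, which is longer than the organiser's opening: take it where it shows, tip that end up through the opening and draw the hidden end out from under the fixed roof. Finish with the gripper still holding the ruler, at rest in the air, the whole of it at least 5 cm above the top of the organiser and touching nothing else; leave the lid panel leaning and the other things on the desk where they are.

Things in the scene. Friction and masses are not known exactly. Their poses are not given: they have to be found in the camera images.
- organiser: dark steel box fixed to the desk, 234 (x) x 142 (y) x 68 mm high; origin centre of underside, +x to its far end. Inside x -111 to 111, y -65 to 65 mm, floor 6 mm up. Fixed roof 6 mm thick (cork mat on it, underside 62 mm up) over x -117 to 1; far rim at the same height over x 103 to 117; the opening lies between. Two cross ribs 6 mm thick, tops 14 mm up, at x -41 and 79, carry the ruler
- opening (a point): centre of the organiser's opening (102 mm along x, 130 mm along y) at the height of its top, 68 mm above the desk; at (52, 0, 68) mm in the organiser's frame, same axes
- lid_panel: loose pale wooden panel that lies over the opening, 126 (x) x 138 (y) x 6 mm thick, about 0.09 kg, with a dark wooden square knob in the middle of its top, 22 x 22 mm and 24 mm high (knob top 30 mm above the underside). Origin: centre of the underside; z is up out of the knob. At the start x runs as the organiser's x.
- ruler: loose pale wooden ruler, 200 (x) x 24 (y) x 10 mm thick (z), about 0.045 kg, lying flat on the ribs inside the organiser, roughly along its x, near half hidden under the roof; it may reach a few mm under the far rim. Origin: centre of the underside, 14 mm above the desk at the start.
- ruler_far_end (a point): middle of the ruler's end face that starts below the opening or the far rim (ruler x = +100 mm, half thickness)
- ruler_near_end (a point): middle of the ruler's end face that starts hidden under the roof (ruler x = -100 mm, half thickness)
- walnut_box: closed walnut box with a brass hook, fixed to the desk, 120 (x) x 200 (y) mm and 66 mm high, origin at the centre of the underside; its front face, towards the robot, is at x = -60 mm and its upper front edge is 66 mm above the desk. Its lid stays shut. A wall stands to the right of the desk: its face is 0.40 m to the robot's right (y = -0.40) from x = 0.48 m on.
- mug: dark green-grey mug, 86x118x96 mm, a bystander; origin under its middle
- pen_pot: dark pen pot with pens, 80x82x147 mm, a bystander; origin under its middle
- mouse: white computer mouse, 112x58x22 mm, a bystander; origin under its middle
- tape_roll: roll of tape lying flat, 93x91x48 mm, a bystander; origin under its middle

How it is judged (in metres and radians):
On the way, in this order (a step that is already met when the one before it is completed fails the run):
1. the lid panel leans at a slope against the walnut box, let go of (angle between lid_panel's own z axis and vertical between 0.4 and 1.35 rad and contact force between lid_panel and walnut_box above 0.03 N and contact force between lid_panel and the arm below 0.02 N and contact force between lid_panel and the fingers below 0.02 N and contact force between lid_panel and organiser below 0.02 N and height (world z) of lid_panel below 0.07 m and linear speed of lid_panel below 0.03 m/s), for 0.5 s.
2. the ruler's far end is up through the opening while its near end is still under the roof (height (world z) of ruler_far_end above 0.072 m and height (world z) of ruler_near_end below 0.06 m and x of ruler_near_end in the frame of organiser below 0 m), for 0.1 s.
At the end, for the whole second after the job is handed in: Panel leans on the walnut box, let go, clear of the organiser: tilted 0.40 to 1.35 rad, its underside centre below 70 mm, at rest. Ruler gripped (over 0.5 N), still, both ends over 113 mm above the desk (5 cm above the organiser, 5 mm tolerance), touching nothing else listed (all of step 1 and height (world z) of each of ruler_far_end, ruler_near_end above 0.113 m and contact force between ruler and the fingers above 0.5 N and contact force between ruler and organiser below 0.02 N and contact force between ruler and walnut_box below 0.02 N and contact force between ruler and lid_panel below 0.02 N and contact force between ruler and mug below 0.02 N and contact force between ruler and pen_pot below 0.02 N and contact force between ruler and mouse below 0.02 N and contact force between ruler and tape_roll below 0.02 N and linear speed of ruler below 0.05 m/s); the arm keeps its last pose, push and grip.
It fails at once if a bystander on the desk is moved by more than 3 cm (distance of any of mug, pen_pot, mouse, tape_roll from where it was at the start of the episode above 0.03 m).
It also fails if it takes over 51 s, if anything falls off the work surface, if the arm or the gripper's body presses on something with over 40 N, if the wrist force passes 120 N, or if a joint passes its speed limit or range.

## Working session

There is one attempt and no reset: what is moved stays moved. The work goes in short steps, Python scripts to look and compute and a tool call to move; the robot and the scene stay as the last step left them, time stands still between calls to the robot, and variables do not carry over. Pictures are saved under pics/ and viewed, at most 10 in all, crops included, and the job is handed in when it is done.

Besides the shell and the picture viewer there is one more tool, called after "Request:" in YAML: its name, and indented under it one key for each argument. servo_tool: Moves the arm, as the interface text tells. Its arguments: {"type":"object","properties":{"targets":{"type":"array","items":{"type":"array","items":{"type":"number"}}}},"required":["targets"]}

```bash
mkdir -p pics; ls; python3 - <<'E'
from station import r
import cv2,numpy as np
for n in("scene","top"):
    c=r.capture(n); cv2.imwrite(f"pics/{n}0.png",c["pixels"][:,:,::-1]); print(n,c["fx"],c["fy"],c["cx"],c["cy"],np.round(c["world_from_camera"],4).tolist())
print(r.sense())
E
```

```text
pics
scene 474.95966249881303 474.95966249881303 321.8699248766147 232.62146738493553 [[-0.8499, -0.3177, 0.4205, 0.202], [-0.5267, 0.483, -0.6995, 0.5714], [0.0191, -0.816, -0.5778, 0.5983], [0.0, 0.0, 0.0, 1.0]]
top 518.5624580323772 518.5624580323772 323.2802538708027 238.51597294527832 [[-0.0299, -0.9862, 0.163, 0.4117], [-0.9995, 0.0285, -0.0109, -0.0632], [0.0061, -0.1632, -0.9866, 1.0776], [0.0, 0.0, 0.0, 1.0]]
{'time_s': 0.1, 'joints': array([-5.42243948e+01,  2.20842349e+01,  3.86074205e-01, -2.40855533e-02,
       -6.84120634e+01, -1.48170412e+01]), 'joint_velocities': array([-0.0771895 , -0.13647875,  0.0791897 ,  0.05836183,  0.15117732,
       -0.00296623]), 'effort': array([-6.96107918e-05, -3.91689885e+01,  1.87936181e+01,  4.23193663e+00,
        1.34927835e-02, -6.99623774e-05]), 'tcp_pos': array([ 0.22338411, -0.58315782,  0.23858402]), 'ee_rot': array([[-9.33894752e-01, -3.57547115e-01, -8.07513515e-04],
       [-3.57548009e-01,  9.33893045e-01,  1.78927268e-03],
       [ 1.14381971e-04,  1.95971722e-03, -9.99998073e-01]]), 'wrist_force': array([0.56049892, 0.52825107, 0.08697724]), 'moment': array([ 0.02106666, -0.03103387, -0.03018671]), 'gripper_force': 0.0, 'gripper_width': 1.0033687094264676}
```

View pics/scene0.png

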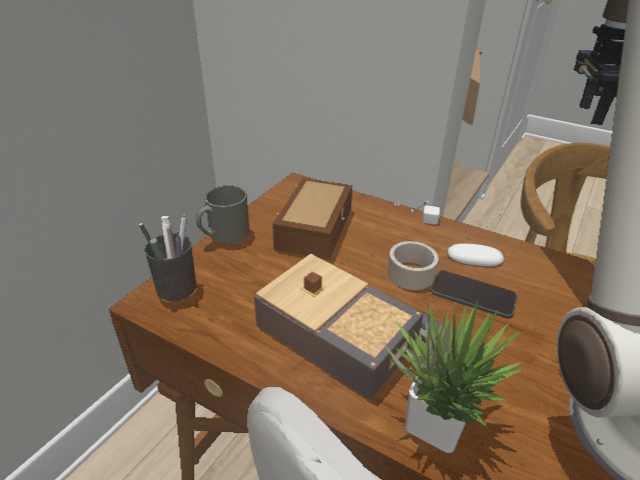

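View pics/top0.png

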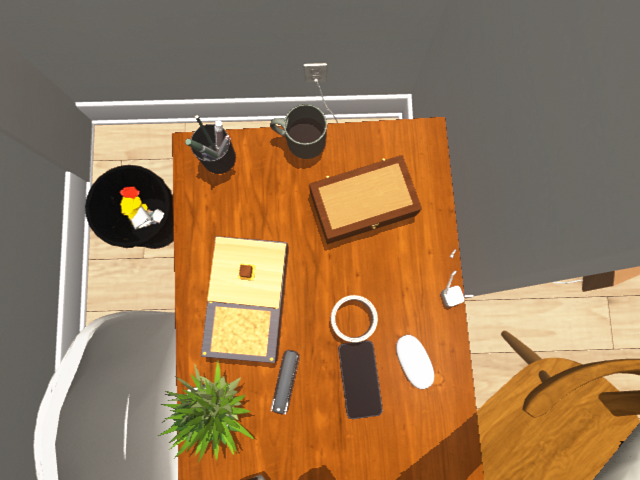

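The top view (up is +x, left is +y) shows the lid at about (248,273), its knob at (247,271), the cork roof at (240,332) and the walnut box at (365,200), front edge lower. The scene view agrees. Next I measure these by colour contours.

```bash
cat > h.py <<'E'
from station import r
import cv2,numpy as np
def ray(c,uv,z):
    T=np.array(c["world_from_camera"]); uv=np.atleast_2d(uv).astype(float)
    d=np.c_[(uv[:,0]-c["cx"])/c["fx"],(uv[:,1]-c["cy"])/c["fy"],np.ones(len(uv))]@T[:3,:3].T
    return T[:3,3]+d*((z-T[2,3])/d[:,2])[:,None]
def biggest(m,roi):
    k=np.zeros_like(m); x0,y0,x1,y1=roi; k[y0:y1,x0:x1]=m[y0:y1,x0:x1]
    cs,_=cv2.findContours(k,cv2.RETR_EXTERNAL,cv2.CHAIN_APPROX_NONE)
    return max(cs,key=cv2.contourArea)
def rect(c,ct,z):
    p=ray(c,ct.reshape(-1,2),z)[:,:2]
    (cx,cy),(w,h),a=cv2.minAreaRect((p*1000).astype(np.float32)); return round(cx,1),round(cy,1),round(w,1),round(h,1),round(a,1)
E
python3 - <<'E'
from h import *
c=r.capture("top"); im=c["pixels"]; hsv=cv2.cvtColor(im,cv2.COLOR_RGB2HSV)
for uv in[(230,260),(270,290),(247,271),(365,200),(320,215),(400,180),(240,330),(210,350),(300,260),(340,220)]: print(uv,hsv[uv[1],uv[0]])
m=cv2.inRange(hsv,(15,60,170),(30,200,255))
print("lid+cork",rect(c,biggest(m,(195,225,300,308)),.074))
print("boxtop",rect(c,biggest(cv2.inRange(hsv,(10,60,130),(30,200,255)),(305,150,425,245)),.066))
cv2.imwrite("pics/crop.png",cv2.resize(im[140:370,190:430,::-1],None,fx=2.5,fy=2.5,interpolation=cv2.INTER_CUBIC))
E
```

```text
(230, 260) [ 28  81 255]
(270, 290) [ 29  69 255]
(247, 271) [ 11 184 184]
(365, 200) [ 18 143 242]
(320, 215) [ 11 188 133]
(400, 180) [ 18 143 241]
(240, 330) [ 24 123 254]
(210, 350) [ 12  94 217]
(300, 260) [ 14 219 205]
(340, 220) [ 18 144 241]
lid+cork (516.4, 76.8, 140.2, 128.5, 83.2)
boxtop (661.6, -161.4, 132.0, 198.0, 16.1)
```

View pics/crop.png

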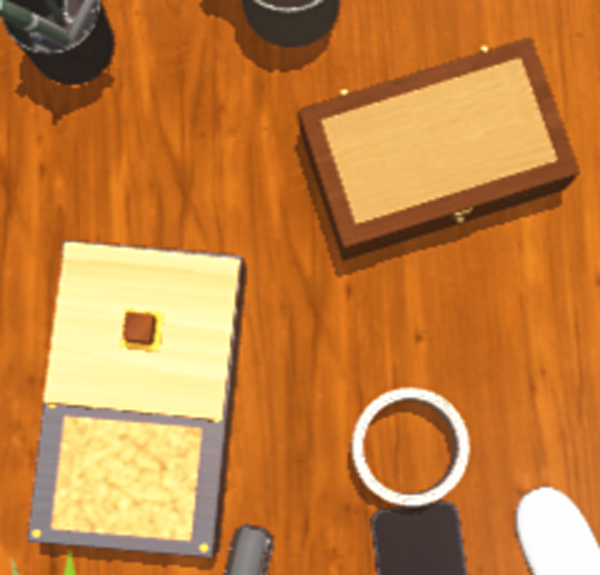

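The crop shows the lid corners at (63,242), (241,257), (222,420) and (46,403). The box inlay spans (318,120) to (556,158), with the front edge below it, and the knob is at (140,328).

```bash
python3 - <<'E'
from h import *
c=r.capture("top"); hsv=cv2.cvtColor(c["pixels"],cv2.COLOR_RGB2HSV)
print("inlay",rect(c,biggest(cv2.inRange(hsv,(14,60,180),(30,170,255)),(305,150,425,245)),.066))
print("knob",rect(c,biggest(cv2.inRange(hsv,(0,130,0),(14,255,215)),(235,255,258,285)),.098))
P=lambda q:np.array(q)/2.5+[190,140]
print(ray(c,P([[300,112],[528,42],[577,170],[342,240]]),.066)[:,:2].round(4).tolist())
print(ray(c,P([[345,257],[577,180]]),0)[:,:2].round(4).tolist())
print("roof near corners",ray(c,P([[30,540],[213,557]]),.068)[:,:2].round(4).tolist(), "far", ray(c,P([[63,242],[241,257],[222,420],[46,403]]),.074)[:,:2].round(4).tolist())
s=cv2.cvtColor((q:=r.capture("scene"))["pixels"],cv2.COLOR_RGB2HSV)
print("scene inlay",rect(q,biggest(cv2.inRange(s,(10,60,100),(30,170,255)),(275,175,355,235)),.066))
E
```

```text
inlay (663.6, -160.8, 90.6, 171.3, 16.2)
knob (515.9, 75.9, 21.5, 20.9, 81.5)
[[0.6891, -0.051], [0.7425, -0.2377], [0.635, -0.2711], [0.5837, -0.0815]]
[[0.5803, -0.0848], [0.6409, -0.2842]]
roof near corners [[0.3591, 0.1627], [0.3423, 0.024]] far [[0.587, 0.1374], [0.5711, -0.0019], [0.4449, 0.015], [0.4619, 0.1499]]
scene inlay (677.0, -156.9, 169.0, 220.7, 22.8)
```

Request:
servo_tool:
  targets:
    - [0.3,0.8,0,-0.02,60]
    - [0.84,2.0,0,-0.05,60]
    - [1.38,3.2,0,-0.08,60]
    - [1.92,4.4,0,-0.11,60]
    - [2.46,5.6,0,-0.14,60]

```text
time_s: 0.67
tcp_pos: [0.2976, -0.414, 0.2394]
ee_rot: [[-0.975, -0.222, -0.0], [-0.222, 0.975, 0.0], [0.0, 0.0, -1.0]]
wrist_force: [1.2, -0.6, 0.3]
gripper_width: 0.727
gripper_force: 0.0
```

Request:
servo_tool:
  targets:
    - [0.54,1.2,0,-0.04,60]
    - [1.08,2.4,0,-0.08,60]
    - [1.62,3.6,0,-0.12,60]
    - [2.16,4.8,0,-0.16,60]
    - [2.7,6.0,0,-0.2,60]

```text
time_s: 1.08
tcp_pos: [0.3786, -0.2338, 0.2398]
ee_rot: [[-1.0, -0.024, 0.001], [-0.024, 1.0, -0.0], [-0.001, -0.0, -1.0]]
wrist_force: [0.5, -0.1, -0.1]
gripper_width: 0.694
gripper_force: 0.0
```

Request:
servo_tool:
  targets:
    - [0.54,1.2,0,-0.03,60]
    - [1.08,2.4,0,-0.06,60]
    - [1.62,3.6,0,-0.09,60]
    - [2.16,4.8,0,-0.12,60]
    - [2.7,6.0,0,-0.144,60]

```text
time_s: 1.5
tcp_pos: [0.4596, -0.0536, 0.2399]
ee_rot: [[-0.993, 0.119, 0.001], [0.119, 0.993, 0.0], [-0.001, 0.0, -1.0]]
wrist_force: [0.9, -0.6, 0.2]
gripper_width: 0.687
gripper_force: 0.0
```

Request:
servo_tool:
  targets:
    - [0.5,1.15,0,0,60]
    - [1.0,2.3,0,0,60]
    - [1.5,3.4,0,0,60]
    - [1.87,4.3,0,0,60]
    - [1.87,4.3,0,0,60]

```text
time_s: 1.92
tcp_pos: [0.5175, 0.0775, 0.2392]
ee_rot: [[-0.994, 0.114, 0.001], [0.114, 0.994, 0.001], [-0.001, 0.001, -1.0]]
wrist_force: [0.1, 0.3, 0.4]
gripper_width: 0.69
gripper_force: 0.0
```

```bash
python3 -c "
from h import *
s=r.sense();print(s['time_s'],s['tcp_pos'],np.degrees(np.arctan2(s['ee_rot'][1,1],s['ee_rot'][0,1])),s['gripper_width'],s['wrist_force'])"
```

```text
1.9167 [0.51754224 0.07752841 0.23916222] 83.47840766504977 0.6898223791512569 [0.10249652 0.31793259 0.38350531]
```

Request:
servo_tool:
  targets:
    - [-0.05,-0.05,-1.2,0,60]
    - [-0.05,-0.05,-2.4,0,60]
    - [-0.05,-0.05,-3.6,0,60]
    - [-0.05,-0.05,-4.4,0,60]
    - [-0.05,-0.05,-4.75,0,60]

```text
time_s: 2.33
tcp_pos: [0.5113, 0.0706, 0.0933]
ee_rot: [[-0.993, 0.119, -0.007], [0.119, 0.993, -0.002], [0.006, -0.003, -1.0]]
wrist_force: [0.1, -0.1, -0.4]
gripper_width: 0.69
gripper_force: 0.0
```

Request:
servo_tool:
  targets:
    - [0,0,0,0,60]
    - [0,0,0,0,10]
    - [0,0,0,0,10]
    - [0,0,0,0,10]
    - [0,0,0,0,10]

```text
time_s: 2.75
tcp_pos: [0.5147, 0.0721, 0.0984]
ee_rot: [[-0.993, 0.118, 0.003], [0.118, 0.993, 0.001], [-0.002, 0.001, -1.0]]
wrist_force: [0.5, -0.1, -0.1]
gripper_width: 0.469
gripper_force: 0.0
```

Request:
servo_tool:
  targets:
    - [0,0,0,0,10]
    - [0,0,0.2,0,10]
    - [0,0,0.6,0,10]
    - [0,0,1.2,0,10]
    - [0,0,1.8,0,10]

```text
time_s: 3.17
tcp_pos: [0.5135, 0.0717, 0.1518]
ee_rot: [[-0.993, 0.118, -0.001], [0.118, 0.993, -0.0], [0.001, -0.001, -1.0]]
wrist_force: [0.3, -0.5, -1.1]
gripper_width: 0.233
gripper_force: 30.0
```

Request:
servo_tool:
  targets:
    - [0.1,-0.5,0.2,0.05,10]
    - [0.25,-1.6,0.2,0.1,10]
    - [0.4,-2.7,0.2,0.15,10]
    - [0.6,-3.8,0.2,0.2,10]
    - [0.8,-4.9,0.2,0.25,10]

```text
time_s: 3.58
tcp_pos: [0.5379, -0.0764, 0.1578]
ee_rot: [[-0.991, -0.135, 0.001], [-0.135, 0.991, 0.0], [-0.001, 0.0, -1.0]]
wrist_force: [0.6, 0.9, -1.3]
gripper_width: 0.233
gripper_force: 30.0
```

Request:
servo_tool:
  targets:
    - [0.2,-1.1,0,0.05,10]
    - [0.4,-2.2,0,0.1,10]
    - [0.6,-3.3,0,0.15,10]
    - [0.78,-4.2,0,0.15,10]
    - [0.83,-4.53,0,0.15,10]

```text
time_s: 4.0
tcp_pos: [0.5632, -0.2143, 0.1573]
ee_rot: [[-0.961, -0.275, 0.001], [-0.275, 0.961, -0.001], [-0.0, -0.001, -1.0]]
wrist_force: [0.7, 0.0, -0.4]
gripper_width: 0.231
gripper_force: 30.0
```

```bash
python3 - <<'E'
from h import *
s=r.sense();print(s['time_s'],s['tcp_pos'],np.degrees(np.arctan2(s['ee_rot'][1,1],s['ee_rot'][0,1])),s['gripper_width']*87,s['wrist_force'])
a=r.capture("top")["pixels"];b=r.capture("scene")["pixels"]
o=np.hstack([cv2.resize(a[140:380,190:450],(433,400)),cv2.resize(b[140:400,140:380],(367,400))])
cv2.imwrite("pics/p1.png",o[:,:,::-1])
E
```

```text
4.0 [ 0.56316826 -0.21430771  0.15727229] 105.9692542255065 20.12348894880495 [ 0.70779385  0.02835404 -0.44844946]
```

View pics/p1.png

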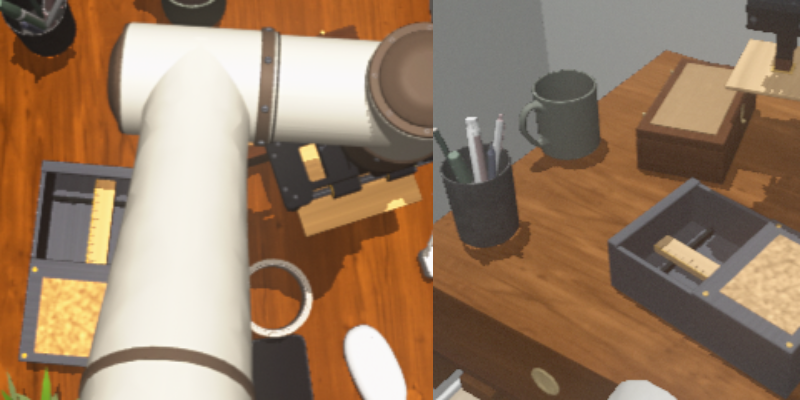

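The lid is held flat, with its far edge just over the box front. The ruler shows in the opening, left half at about (100,220) in the image. I'll lower the lid onto the box edge while watching the force.

Request:
servo_tool:
  targets:
    - [0,0,-0.4,0,10]
    - [0,0,-0.8,0,10]
    - [0,0,-1.2,0,10]
    - [0,0,-1.5,0,10]
    - [0,0,-1.6,0,10]

```text
time_s: 4.52
tcp_pos: [0.5616, -0.2099, 0.108]
ee_rot: [[-0.96, -0.279, -0.004], [-0.279, 0.96, 0.001], [0.003, 0.001, -1.0]]
wrist_force: [-3.0, 0.5, 2.0]
gripper_width: 0.235
gripper_force: 30.0
```

Request:
servo_tool:
  targets:
    - [0,0,-0.1,0,10]
    - [0,0,-0.2,0,10]
    - [0,0,-0.3,0,10]
    - [0,0,-0.4,0,10]
    - [0,0,-0.4,0,10]

```text
time_s: 4.93
tcp_pos: [0.5625, -0.211, 0.0965]
ee_rot: [[-0.961, -0.278, -0.0], [-0.278, 0.961, 0.0], [0.0, 0.0, -1.0]]
wrist_force: [-1.9, -0.3, 0.1]
gripper_width: 0.215
gripper_force: 30.0
```

Request:
servo_tool:
  targets:
    - [0,0,-0.1,0,10]
    - [0,0,-0.2,0,10]
    - [0,0,-0.3,0,10]
    - [0,0,-0.4,0,10]
    - [0,0,-0.4,0,10]

```text
time_s: 5.35
tcp_pos: [0.5625, -0.2109, 0.0839]
ee_rot: [[-0.961, -0.278, -0.001], [-0.278, 0.961, 0.0], [0.001, 0.001, -1.0]]
wrist_force: [-3.2, 0.0, -0.4]
gripper_width: 0.187
gripper_force: 30.0
```

```bash
python3 - <<'E'
from h import *
b=r.capture("scene")["pixels"]
cv2.imwrite("pics/p2.png",cv2.resize(b[140:290,260:460],(800,600))[:,:,::-1])
E
```

```text
(no output)
```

View pics/p2.png

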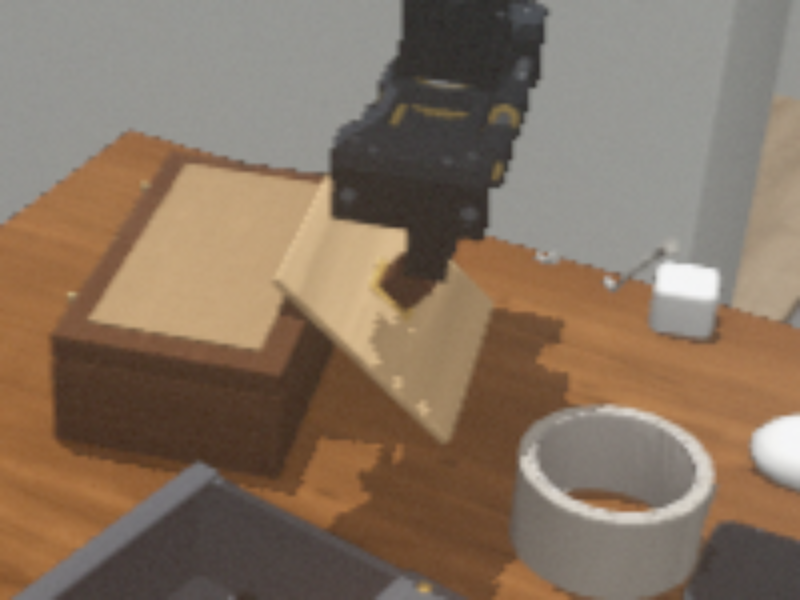

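The panel is pivoting in the grip, upper edge beyond the box's front edge at (280,275) and lower edge at (445,440), still just above the desk. I'll lower it a bit more.

Request:
servo_tool:
  targets:
    - [0,0,-0.1,0,10]
    - [0,0,-0.2,0,10]
    - [0,0,-0.3,0,10]
    - [0,0,-0.35,0,10]
    - [0,0,-0.35,0,10]

```text
time_s: 5.82
tcp_pos: [0.5646, -0.2107, 0.0798]
ee_rot: [[-0.96, -0.28, 0.005], [-0.28, 0.96, -0.001], [-0.004, -0.003, -1.0]]
wrist_force: [-7.6, 5.2, 23.1]
gripper_width: 0.235
gripper_force: 30.0
```

```bash
python3 - <<'E'
from h import *
b=r.capture("scene")["pixels"]
cv2.imwrite("pics/p3.png",cv2.resize(b[140:290,260:460],(600,450))[:,:,::-1])
E
```

```text
(no output)
```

View pics/p3.png

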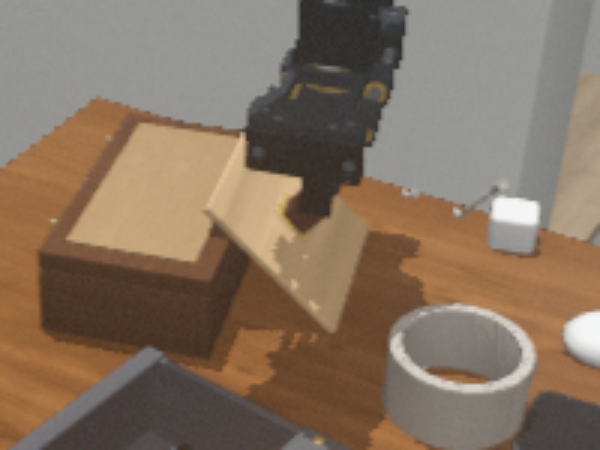

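The lower edge now reaches the desk and the force has risen to 23 N, so I'll ease off and release.

Request:
servo_tool:
  targets:
    - [0,0,0.1,0,10]
    - [0,0,0.1,0,60]
    - [0,0,0.1,0,60]
    - [0,0,0.1,0,60]
    - [0,0,0.1,0,60]

```text
time_s: 6.28
tcp_pos: [0.5631, -0.211, 0.0769]
ee_rot: [[-0.961, -0.278, 0.0], [-0.278, 0.961, 0.0], [-0.0, 0.0, -1.0]]
wrist_force: [0.1, -0.1, 0.2]
gripper_width: 0.455
gripper_force: 0.0
```

Request:
servo_tool:
  targets:
    - [0,0,0,0,60]
    - [0,0,0.3,0,60]
    - [0,0,0.8,0,60]
    - [0,0,1.6,0,60]
    - [0,0,2.6,0,60]

```text
time_s: 6.7
tcp_pos: [0.5618, -0.2109, 0.1549]
ee_rot: [[-0.961, -0.278, -0.004], [-0.278, 0.961, 0.001], [0.004, 0.002, -1.0]]
wrist_force: [0.7, 0.2, -0.3]
gripper_width: 0.682
gripper_force: 0.0
```

Request:
servo_tool:
  targets:
    - [-0.2,1.0,0.8,-0.05,50]
    - [-0.4,2.1,1.6,-0.1,50]
    - [-0.6,3.2,2.2,-0.15,50]
    - [-0.8,4.4,2.2,-0.2,50]
    - [-1.0,5.6,2.2,-0.25,50]

```text
time_s: 7.12
tcp_pos: [0.5333, -0.0417, 0.2239]
ee_rot: [[-1.0, -0.029, 0.005], [-0.029, 1.0, 0.001], [-0.005, 0.001, -1.0]]
wrist_force: [1.5, 1.3, -0.6]
gripper_width: 0.574
gripper_force: 0.0
```

```bash
python3 - <<'E'
from h import *
c=r.capture("top");a=c["pixels"];b=r.capture("scene")["pixels"]
cv2.imwrite("pics/t2.png",a[:,:,::-1])
o=np.hstack([cv2.resize(a[120:360,190:450],(433,400)),cv2.resize(b[160:360,220:420],(367,400))])
cv2.imwrite("pics/p4.png",o[:,:,::-1])
E
```

```text
(no output)
```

View pics/p4.png

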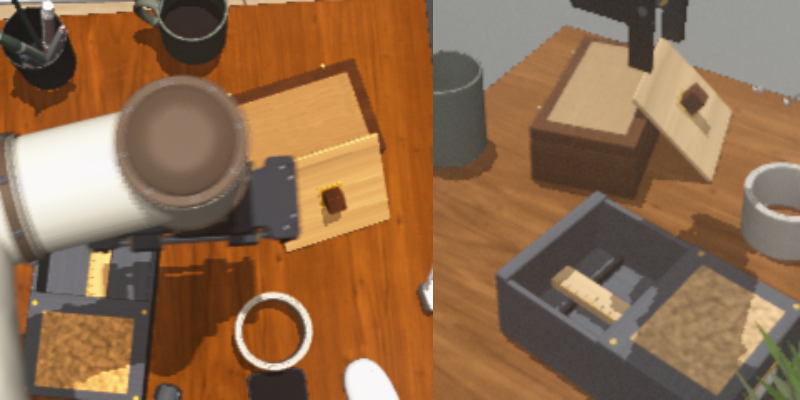

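The lid leans on the box, released, with its knob up. The ruler shows in the scene view from (555,275) to (630,315). I'll measure it from the saved earlier top crop, where it was unobstructed.

```bash
python3 - <<'E'
from h import *
c=r.capture("top")
im=cv2.cvtColor(cv2.imread("pics/p1.png"),cv2.COLOR_BGR2HSV)
m=cv2.inRange(im,(15,60,150),(32,200,255))
ct=biggest(m,(70,165,135,268)).reshape(-1,2)
px=ct/[433/260,400/240]+[190,140]
print(rect(c,px,.024)); 
bx=cv2.boxPoints(cv2.minAreaRect((ray(c,px,.024)[:,:2]*1000).astype(np.float32))); print(bx.round(1).tolist())
a=np.radians(-6.8); ex=np.array([np.cos(a),np.sin(a)]);ey=np.array([-ex[1],ex[0]]); lid=np.array([516,76])
print([( ((p-lid)@ex+52).round(1),((p-lid)@ey).round(1)) for p in bx])
# organiser dark corners from roof near corners
print([(( np.array(p)*1000-lid)@ex+52,(np.array(p)*1000-lid)@ey) for p in [(.3591,.1627),(.3423,.024)]])
E
```

```text
(519.2, 75.9, 27.0, 103.7, 82.6)
[[466.1000061035156, 69.0999984741211], [568.9000244140625, 55.79999923706055], [572.4000244140625, 82.5999984741211], [469.6000061035156, 95.9000015258789]]
[(np.float64(3.3), np.float64(-12.7)), (np.float64(106.9), np.float64(-13.8)), (np.float64(107.2), np.float64(13.2)), (np.float64(3.5), np.float64(14.3))]
[(np.float64(-114.06191227408931), np.float64(67.51252692554677)), (np.float64(-114.32110240616743), np.float64(-72.20097571637913))]
```

Request:
servo_tool:
  targets:
    - [-0.05,0.8,0,-0.06,50]
    - [-0.15,1.8,0,-0.1,50]
    - [-0.25,2.8,0,-0.158,50]
    - [-0.3,3.7,0,-0.158,50]
    - [-0.3,3.7,0,-0.158,50]

```text
time_s: 7.68
tcp_pos: [0.5244, 0.0704, 0.2218]
ee_rot: [[-0.992, 0.123, 0.001], [0.123, 0.992, 0.001], [-0.001, 0.001, -1.0]]
wrist_force: [-0.3, -0.5, 1.2]
gripper_width: 0.575
gripper_force: 0.0
```

Request:
servo_tool:
  targets:
    - [0,0,0,0,50]
    - [0,0,0,0,50]
    - [0,0,0,0,50]
    - [0,0,0,0,50]
    - [0,0,0,0,50]

```text
time_s: 8.1
tcp_pos: [0.524, 0.067, 0.2215]
ee_rot: [[-0.992, 0.127, -0.0], [0.127, 0.992, -0.0], [0.0, -0.0, -1.0]]
wrist_force: [0.7, -0.5, -0.6]
gripper_width: 0.574
gripper_force: 0.0
```

Request:
servo_tool:
  targets:
    - [0,0.27,-0.8,0,50]
    - [0,0.27,-1.8,0,50]
    - [0,0.27,-2.8,0,50]
    - [0,0.27,-3.7,0,50]
    - [0,0.27,-4.2,0,50]

```text
time_s: 8.52
tcp_pos: [0.5222, 0.0749, 0.0926]
ee_rot: [[-0.992, 0.127, -0.004], [0.127, 0.992, -0.001], [0.004, -0.002, -1.0]]
wrist_force: [0.1, -0.2, 0.5]
gripper_width: 0.576
gripper_force: 0.0
```

Request:
servo_tool:
  targets:
    - [0,0,-0.6,0,50]
    - [0,0,-1.2,0,50]
    - [0,0,-1.7,0,50]
    - [0,0,-2.1,0,50]
    - [0,0,-2.15,0,50]

```text
time_s: 8.93
tcp_pos: [0.5226, 0.075, 0.0288]
ee_rot: [[-0.992, 0.127, -0.004], [0.127, 0.992, -0.002], [0.004, -0.002, -1.0]]
wrist_force: [0.1, -0.7, -0.9]
gripper_width: 0.573
gripper_force: 0.0
```

Request:
servo_tool:
  targets:
    - [0,0,0,0,50]
    - [0,0,0,0,50]
    - [0,0,0,0,50]
    - [0,0,0,0,50]
    - [0,0,0,0,50]

```text
time_s: 9.35
tcp_pos: [0.5243, 0.0762, 0.0318]
ee_rot: [[-0.992, 0.126, 0.001], [0.126, 0.992, 0.001], [-0.001, 0.001, -1.0]]
wrist_force: [-0.2, 0.2, 0.9]
gripper_width: 0.573
gripper_force: 0.0
```

Lower another 5 mm and close.

Request:
servo_tool:
  targets:
    - [0,0,-0.1,0,50]
    - [0,0,-0.17,0,50]
    - [0,0,-0.17,0,12]
    - [0,0,-0.17,0,12]
    - [0,0,-0.17,0,12]

```text
time_s: 9.77
tcp_pos: [0.5239, 0.0761, 0.0259]
ee_rot: [[-0.992, 0.126, -0.0], [0.126, 0.992, -0.0], [0.0, -0.0, -1.0]]
wrist_force: [-0.7, -0.4, 0.7]
gripper_width: 0.428
gripper_force: 0.0
```

Request:
servo_tool:
  targets:
    - [0,0,0,0,12]
    - [0,0,0,0,12]
    - [0,0,0,0,12]
    - [0,0,0,0,12]
    - [0,0,0,0,12]

```text
time_s: 10.18
tcp_pos: [0.5239, 0.0761, 0.026]
ee_rot: [[-0.992, 0.126, 0.0], [0.126, 0.992, 0.0], [-0.0, 0.0, -1.0]]
wrist_force: [-0.2, 0.0, -0.1]
gripper_width: 0.271
gripper_force: 30.0
```

Request:
servo_tool:
  targets:
    - [-0.1,0.012,0,0,12]
    - [-0.2,0.024,0,0,12]
    - [-0.3,0.036,0,0,12]
    - [-0.3,0.036,0,0,12]
    - [-0.3,0.036,0,0,12]

```text
time_s: 10.6
tcp_pos: [0.5144, 0.0771, 0.026]
ee_rot: [[-0.992, 0.126, -0.001], [0.126, 0.992, -0.0], [0.001, -0.0, -1.0]]
wrist_force: [0.2, 1.5, -0.8]
gripper_width: 0.271
gripper_force: 30.0
```

Request:
servo_tool:
  targets:
    - [0,0,0.2,0,12]
    - [0,0,0.4,0,12]
    - [0,0,0.6,0,12]
    - [0,0,0.8,0,12]
    - [0,0,1.0,0,12]

```text
time_s: 11.02
tcp_pos: [0.5151, 0.0772, 0.0569]
ee_rot: [[-0.992, 0.126, 0.001], [0.126, 0.992, 0.0], [-0.001, 0.0, -1.0]]
wrist_force: [-0.6, 0.1, 0.3]
gripper_width: 0.272
gripper_force: 30.0
```

Request:
servo_tool:
  targets:
    - [0,0,0.1,0,12]
    - [0,0,0.2,0,12]
    - [0,0,0.3,0,12]
    - [0,0,0.4,0,12]
    - [0,0,0.5,0,12]

```text
time_s: 11.43
tcp_pos: [0.5147, 0.0771, 0.0707]
ee_rot: [[-0.992, 0.126, -0.0], [0.126, 0.992, -0.0], [0.0, -0.0, -1.0]]
wrist_force: [1.2, 0.1, -4.5]
gripper_width: 0.269
gripper_force: 30.0
```

Request:
servo_tool:
  targets:
    - [0,0,0.1,0,12]
    - [0,0,0.2,0,12]
    - [0,0,0.3,0,12]
    - [0,0,0.4,0,12]
    - [0,0,0.4,0,12]

```text
time_s: 11.85
tcp_pos: [0.5147, 0.077, 0.0833]
ee_rot: [[-0.992, 0.126, -0.0], [0.126, 0.992, -0.0], [0.0, -0.0, -1.0]]
wrist_force: [0.2, -0.4, -4.3]
gripper_width: 0.274
gripper_force: 30.0
```

```bash
python3 - <<'E'
from h import *
b=r.capture("scene")["pixels"]
cv2.imwrite("pics/p5.png",cv2.resize(b[180:380,230:450],(660,600))[:,:,::-1])
E
```

```text
(no output)
```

View pics/p5.png

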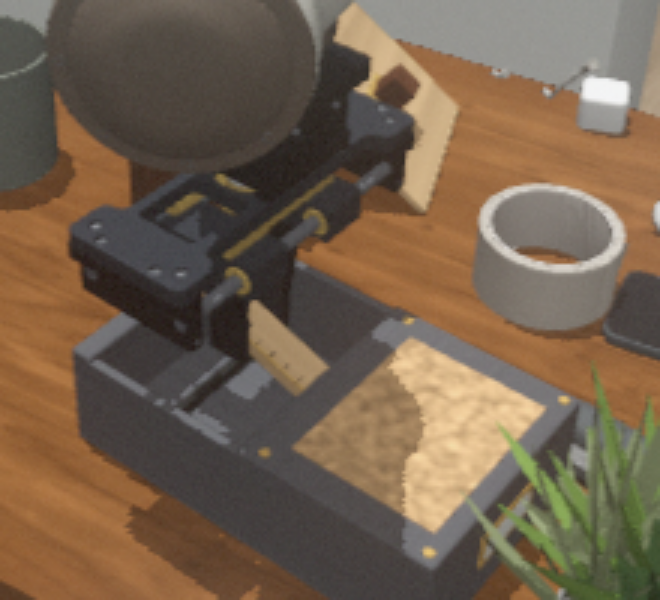

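The ruler is tipped up, pivoting on the roof edge at about (310,390), with its far half inside the gripper. A little more tilt, then draw along its axis.

Request:
servo_tool:
  targets:
    - [0,0,0.1,0,12]
    - [0,0,0.2,0,12]
    - [0,0,0.2,0,12]
    - [0,0,0.2,0,12]
    - [0,0,0.2,0,12]

```text
time_s: 12.32
tcp_pos: [0.5153, 0.0772, 0.0893]
ee_rot: [[-0.992, 0.126, 0.001], [0.126, 0.992, 0.0], [-0.001, 0.0, -1.0]]
wrist_force: [0.6, -0.6, -2.7]
gripper_width: 0.273
gripper_force: 30.0
```

Request:
servo_tool:
  targets:
    - [0.2,-0.02,0.08,0,12]
    - [0.4,-0.05,0.17,0,12]
    - [0.6,-0.07,0.25,0,12]
    - [0.8,-0.1,0.34,0,12]
    - [1.0,-0.12,0.42,0,12]

```text
time_s: 12.73
tcp_pos: [0.5461, 0.0736, 0.1023]
ee_rot: [[-0.992, 0.126, 0.001], [0.126, 0.992, 0.0], [-0.001, 0.0, -1.0]]
wrist_force: [-0.6, 0.4, -0.5]
gripper_width: 0.27
gripper_force: 30.0
```

Request:
servo_tool:
  targets:
    - [0.25,-0.03,0.1,0,12]
    - [0.5,-0.06,0.2,0,12]
    - [0.75,-0.09,0.3,0,12]
    - [1.0,-0.12,0.4,0,12]
    - [1.25,-0.15,0.5,0,12]

```text
time_s: 13.15
tcp_pos: [0.5832, 0.0689, 0.1168]
ee_rot: [[-0.992, 0.126, 0.0], [0.126, 0.992, -0.0], [-0.0, -0.0, -1.0]]
wrist_force: [0.5, 0.9, 0.1]
gripper_width: 0.273
gripper_force: 30.0
```

Request:
servo_tool:
  targets:
    - [0.25,-0.03,0.1,0,12]
    - [0.5,-0.06,0.2,0,12]
    - [0.75,-0.09,0.3,0,12]
    - [1.0,-0.12,0.4,0,12]
    - [1.25,-0.15,0.5,0,12]

```text
time_s: 13.57
tcp_pos: [0.6206, 0.0645, 0.1318]
ee_rot: [[-0.992, 0.126, -0.0], [0.126, 0.992, -0.0], [0.0, -0.0, -1.0]]
wrist_force: [-0.1, -0.3, -0.7]
gripper_width: 0.271
gripper_force: 30.0
```

```bash
python3 - <<'E'
from h import *
b=r.capture("scene")["pixels"]
cv2.imwrite("pics/p6.png",cv2.resize(b[150:390,150:450],(750,600))[:,:,::-1])
E
```

```text
(no output)
```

View pics/p6.png

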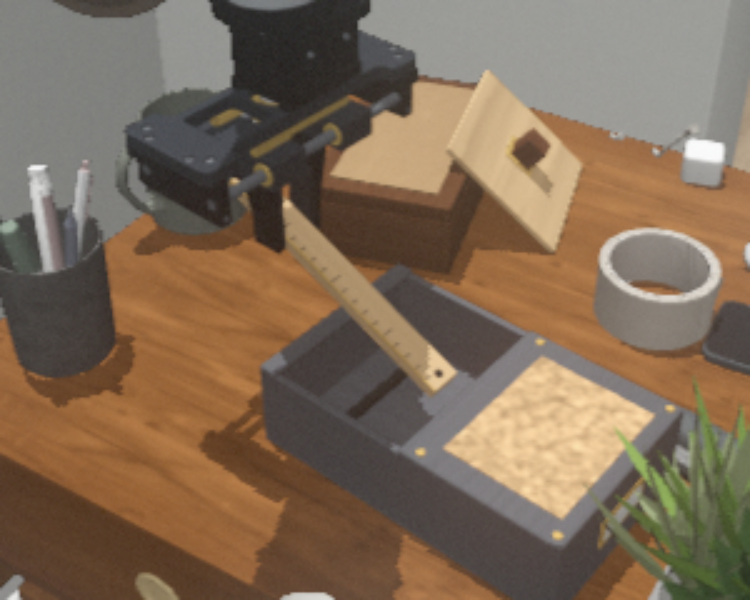

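The near end is out, visible whole at (440,390) beside the roof edge. I'll ease it a bit further out and then lift straight up.

Request:
servo_tool:
  targets:
    - [0.15,-0.02,0.1,0,12]
    - [0.3,-0.04,0.2,0,12]
    - [0.35,-0.04,0.5,0,12]
    - [0.35,-0.04,0.9,0,12]
    - [0.35,-0.04,1.4,0,12]

```text
time_s: 14.03
tcp_pos: [0.6299, 0.0632, 0.1737]
ee_rot: [[-0.992, 0.126, -0.002], [0.126, 0.992, -0.0], [0.002, -0.001, -1.0]]
wrist_force: [-0.3, -0.4, 0.6]
gripper_width: 0.274
gripper_force: 30.0
```

Request:
servo_tool:
  targets:
    - [0,0,0.6,0,12]
    - [0,0,1.2,0,12]
    - [0,0,1.8,0,12]
    - [0,0,2.4,0,12]
    - [0,0,2.8,0,12]

```text
time_s: 14.45
tcp_pos: [0.6308, 0.0634, 0.2606]
ee_rot: [[-0.992, 0.125, 0.003], [0.125, 0.992, 0.001], [-0.003, 0.001, -1.0]]
wrist_force: [0.4, 0.4, -0.3]
gripper_width: 0.273
gripper_force: 30.0
```

Request:
servo_tool:
  targets:
    - [0,0,0.2,0,12]
    - [0,0,0.3,0,12]
    - [0,0,0.3,0,12]
    - [0,0,0.3,0,12]
    - [0,0,0.3,0,12]

```text
time_s: 14.87
tcp_pos: [0.6299, 0.0633, 0.2654]
ee_rot: [[-0.992, 0.126, -0.002], [0.126, 0.992, -0.0], [0.002, -0.001, -1.0]]
wrist_force: [-0.3, -0.3, -0.5]
gripper_width: 0.273
gripper_force: 30.0
```

Request:
servo_tool:
  targets:
    - [0,0,0,0,12]
    - [0,0,0,0,12]
    - [0,0,0,0,12]
    - [0,0,0,0,12]
    - [0,0,0,0,12]

```text
time_s: 15.28
tcp_pos: [0.6304, 0.0634, 0.2664]
ee_rot: [[-0.992, 0.126, -0.0], [0.126, 0.992, -0.0], [0.0, -0.0, -1.0]]
wrist_force: [0.7, 0.0, 0.0]
gripper_width: 0.272
gripper_force: 30.0
```

```bash
python3 - <<'E'
from h import *
b=r.capture("scene")["pixels"]
cv2.imwrite("pics/p7.png",cv2.resize(b[90:390,150:450],(600,600))[:,:,::-1])
E
```

```text
(no output)
```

View pics/p7.png

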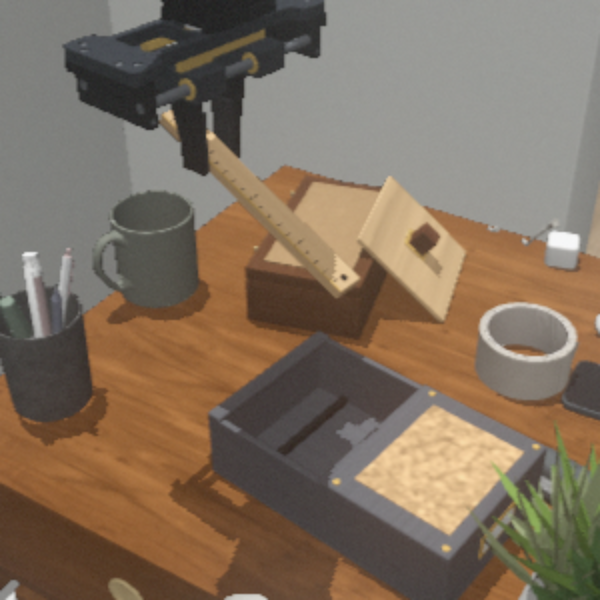

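The ruler is held tilted and high, with its near end at (345,285) roughly 0.18 m up. The lid still leans and the other things on the desk have not moved.

```bash
python3 -c "
from station import r
print(r.finish_job())"
```

```text
the job is handed in; nothing more can be done
None
```

The job is handed in: the lid panel leans on the walnut box, let go of, and the gripper holds the ruler still, clear above the organiser (lower end about 0.18 m up by estimate); the hand-in returned no verdict.

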